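# Turn the jar carousel to the tall jar

### The job

Turn the balloon shop's jar carousel, gently, by pushing the lugs on its rim with your fingertips, until the one tall jar stands at the front, in line with the steel pointer of the carousel's foot; then leave it at rest. Do not touch or lift any of the jars: all five stay standing in their ring on the turntable, and the other things on the counter stay where they are.

Things in the scene. Friction and masses are not known exactly. Their poses are not given: they have to be found in the camera images.
- foot: Fixed dark steel foot of the carousel: a disc 170 mm across and 14 mm high under the turntable, with a flat pointed tongue (the pointer, 36 mm wide, 8 mm high) that sticks out along the foot's own -x axis, its tip 245 mm from the centre. Origin: on the turning axis, on the table. The -x axis of the foot is the carousel's front.
- turntable: Wooden turning top, coaxial with the foot: disc 260 mm across, underside 24 mm and top 40 mm above the table, centre post 24 mm across up to 90 mm. Five cork spots 70 mm from the axis at 36, 108, 180, 252, 324 deg in its frame (0 = its +x, counter-clockwise from above) carry one jar each. Turns both ways without stops. Origin: on the axis at table height; turns with the disc.
- lug (a point): Outer end of the finger lug at 0 deg of the turntable, 175 mm from the axis, 37 mm above the table. Five equal lugs stick out of the rim, at 0, 72, 144, 216, 288 deg in the turntable's frame: bars 16 mm wide, 24 to 50 mm above the table, free from 130 to 175 mm from the axis. Bearing friction 0.12 N m (about 1 N at a lug): it stays where it is left.
- jar_tall: The one tall jar of the carousel: clear plastic with pale contents and a white lid, 52 mm across, 130 mm high, loose on one of the five cork spots (70 mm from the axis; which spot varies). Origin: centre of its underside, z up.
- jar_1: Short jar on the carousel, same make as the tall one, 52 mm across, 72 mm high, loose on a cork spot. Origin: centre of its underside.
- jar_2: Short jar on the carousel, same make as the tall one, 52 mm across, 72 mm high, loose on a cork spot. Origin: centre of its underside.
- jar_3: Short jar on the carousel, same make as the tall one, 52 mm across, 72 mm high, loose on a cork spot. Origin: centre of its underside.
- jar_4: Short jar on the carousel, same make as the tall one, 52 mm across, 72 mm high, loose on a cork spot. Origin: centre of its underside.
- weight_a: Conical steel balloon weight, 56 mm across, 45 mm high, on the table near the carousel. A bystander. Origin: centre of its underside.
- weight_b: Second such balloon weight, on the other side. A bystander. Origin: centre of its underside.
- spool: White ribbon spool, 70 mm across, 50 mm high, on the table. A bystander. Origin: centre of its underside.
- mug: White mug, 80 mm across, 90 mm high, on the table. A bystander. Origin: centre of its underside.
- jar_spare: Spare short jar standing on the table, not on the carousel, 52 mm across, 72 mm high. A bystander. Origin: centre of its underside.
- pump: White hand pump lying on the table, about 270 mm long and 50 mm high. A bystander. Origin: centre of its underside.
- cards: Stack of cards, 90 x 60 x 30 mm, on the table. A bystander. Origin: centre of its underside.

How it is judged:
By the outcome, as a careful person would: the job done as asked, in the order asked, and still so for the second after the job is handed in, with the robot touching nothing.
It also fails if it takes over 64 s, if anything falls off the work surface, if the arm or the gripper's body presses on something with over 40 N, if the wrist force passes 120 N, or if a joint passes its speed limit or range.

### The arm

A 7-joint arm with a two-finger parallel gripper is mounted at the origin on the work surface. World frame = base frame: x ahead of the robot, y to its left, z up, the work surface at z = 0. Lengths are in m, angles in rad, forces in N, time in s.
With the tool pointing down it reaches from about 0.4 to 0.75 m from the base axis. Payload 19.5 kg.
Tool frame: the origin (TCP) lies midway between the tips of the shut fingers; the grasp point (between the pads) lies 19 mm behind it; z points along the fingers, y is the line along which they close (so a half turn about z gives the same grasp; the last joint's range is limited). The gripper opens to 85 mm and grips with 20 to 120 N. Pads are 22 mm wide; open, the fingers measure 114 mm over their backs; the gripper's body (76 mm by 85 mm) begins 54 mm behind the grasp point. The pads swing forward as they close: fully open they stand 13 mm farther back than shut.
Start: joints at [1.127, 0.707, -0.028, 1.485, 0.022, 0.951, -0.075], TCP at [0.225, -0.529, 0.231] pointing down, gripper open.
Joint ranges: [-2.71, 2.71], [-0.32, 2.16], [-1.57, 1.52], [0, 2.45], [-1.46, 4.6], [0, 2.02], [-2.83, 2.83]. Speed limits (rad/s): [1.89, 1.89, 2.57, 2.57, 3.01, 3.01, 3.01].

### API

Orientations are given as a unit quaternion [x, y, z, w].
In Python, from bench import get_obs, camera, get_calibration, sign_off gives the robot as it stands.
- The arm moves only by the tool step_arm, never from a script. Its argument "rows" is one flat list of numbers, 5 for each row, row after row: the shift along the tool's x, y, z in m, then the turn about the tool's z in rad, then the finger opening in m, from 0 to 0.0854. A call has 1 to 10 rows; each row shifts and turns the commanded pose from where the row before left it, along the tool's axes as they then stand; what a row does not reach is not made up. A row lasts 1/10 s, in which the tool goes at most 50 mm and 8.59 degrees, less where a joint would pass 70% of its speed; a pose out of reach is approached as far as the arm can. A call is refused whole if a number of a shift passes 0.05 or a number of a turn 0.15, either way. A call with a gripper value outside its range is refused whole. The fingers move at their own pace and stop on an object; the grip force is fixed at half the most. Time passes only in rows, so rows that do not move let the fingers close. It gives the time, the measured TCP pose, the force, the opening and the grip force at its end, in the units of the state.
- get_obs(): the state, without advancing time (a new reading comes with each control period).
- camera(name): name is "scene" or "top" or "wrist"; returns (picture, depth): 400x640x3 uint8, red, green, blue; 400x640 float32, m along the optical axis (not along the pixel's ray), 0 where there is no reading.
- get_calibration(name): a dict with "fx", "fy", "cx", "cy" (pixels), "R" (3x3) and "t" (3): a world point X has camera coordinates R X + t. Camera axes: x right, y down, z forward; pixel columns grow to the right and rows downward; lengths in m; the calibration is good to about 2 mm. A picture is of the moment at which its call begins: read the wrist's pose just before it. get_calibration takes no time and is no camera call; for the wrist camera it gives the pose at the moment of the call.
- sign_off(): hands the job in; it is judged then, once.
The state is a dict: "time_s": time; "q": joint angles; "qvel": joint speeds; "joint_torque": joint torques, N m; "eef_pos": TCP position; "tool_rot": TCP orientation; "wrist_force": force on the tool from outside, world axes, zero at the start; "moment": the same for the moment, N m; "grip_width": finger opening in m; "grasp_force": force on a finger pad.
Only numpy, scipy, OpenCV 4.12 (cv2) and the standard library are available. Lean on these libraries where they do the work, as an engineer would, in place of code of your own. Each camera call takes 0.05 s, during which the arm holds its last target. There are 200 camera calls.

## Working session

There is one attempt and no reset: what is moved stays moved. The work goes in short steps, Python scripts to look and compute and a tool call to move; the robot and the scene stay as the last step left them, time stands still between calls to the robot, and variables do not carry over. Pictures are saved under pics/ and viewed, at most 10 in all, crops included, and the job is handed in when it is done.

Besides the shell and the picture viewer there is one more tool, called after "Request:" as name(argument=value, ...) on one line, values as JSON. step_arm: Moves the arm, as the interface text tells. Its arguments: {"type":"object","properties":{"rows":{"type":"array","items":{"type":"number"}}},"required":["rows"]}

```bash
mkdir -p pics
python3 - <<'E'
from bench import *
import cv2,numpy as np
o=get_obs();print(o['time_s'],o['eef_pos'],o['tool_rot'],o['wrist_force'])
for n in("scene","top"):
    im,d=camera(n);cv2.imwrite(f"pics/{n}0.png",im[:,:,::-1]);np.savez(f"{n}0.npz",im=im,d=d);c=get_calibration(n);print(n,c)
E
```

```text
0.0 [ 0.22476198 -0.52895519  0.23082945] [ 9.79884428e-01  1.99565010e-01 -1.25208712e-04 -5.46551949e-04] [-0.05075122 -0.50621493  0.35084966]
scene {'fx': 363.2966943016813, 'fy': 363.2966943016813, 'cx': 320.04175589356936, 'cy': 200.48505649833785, 'R': array([[-0.56850554,  0.82267764, -0.00171811],
       [ 0.5922712 ,  0.40783355, -0.69490044],
       [-0.57097835, -0.39607233, -0.71910391]]), 't': array([ 0.29631287, -0.28854613,  1.51724114])}
top {'fx': 382.5015440538184, 'fy': 382.5015440538184, 'cx': 321.7280776303476, 'cy': 199.27893636679931, 'R': array([[-1.26398472e-02, -9.99919344e-01, -1.24104918e-03],
       [-9.90813641e-01,  1.26918484e-02, -1.34637457e-01],
       [ 1.34642349e-01, -4.72148430e-04, -9.90894149e-01]]), 't': array([0.00703647, 0.55824065, 1.12123005])}
```

View pics/top0.png

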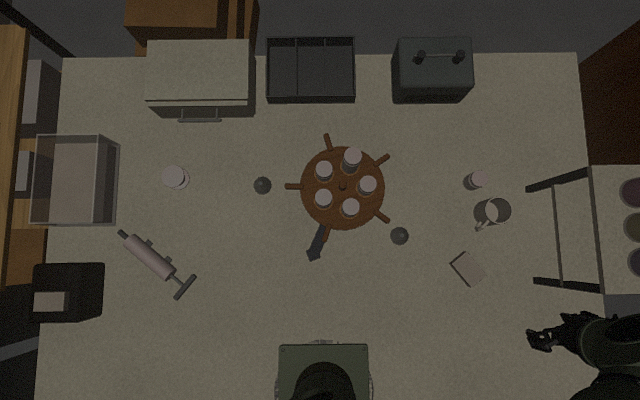

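View pics/scene0.png

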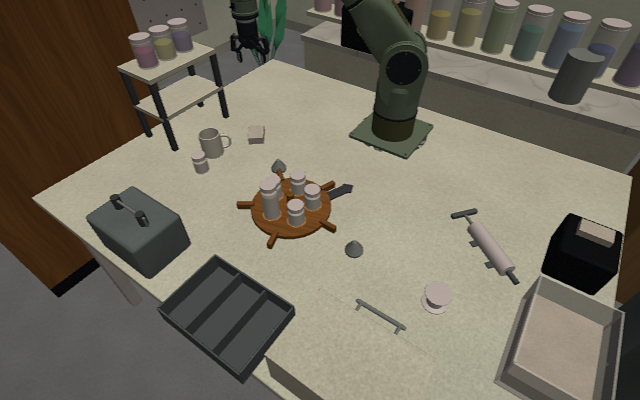

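The top view shows the carousel centred near (343,188), its pointer tip near (313,260), and lugs ending near (288,186), (327,135), (389,155), (389,221) and (323,235). The tall jar's lid is near (352,156). One weight is at (262,185), the other at (399,235).

```bash
cat > h.py <<'E'
import numpy as np,cv2
from bench import *
def ray(c,u,v,z):
    R,t=c['R'],c['t'];o=-R.T@t;d=R.T@np.array([(u-c['cx'])/c['fx'],(v-c['cy'])/c['fy'],1]);return (o+d*(z-o[2])/d[2])
def wood(im):
    h=cv2.cvtColor(im,cv2.COLOR_RGB2HSV);m=((h[...,0]<18)&(h[...,1]>110)&(h[...,2]>35)).astype(np.uint8)
    m[:120]=0;m[270:]=0;m[:,:270]=0;m[:,410:]=0;return m
def lugs(im,C,zt=.05):
    "lug angles from wood pixels beyond the rim, at lug-top height, and the turntable phase mod 72 deg"
    c=get_calibration('top');v,u=np.nonzero(wood(im));P=np.array([ray(c,a,b,zt-.004) for a,b in zip(u,v)])[:,:2]-C
    r=np.hypot(*P.T);s=(r>.142)&(r<.18);a=np.degrees(np.arctan2(P[s,1],P[s,0]));ph=np.degrees(np.angle(np.exp(1j*np.radians(a*5)).mean()))/5
    res=(a-ph+36)%72-36
    return ph,[(round((ph+72*k+180)%360-180,1),int((np.round((a-ph)/72)%5==k).sum())) for k in range(5)],res.std(),r.max()
E
python3 - <<'E'
from h import *
im=np.load('top0.npz')['im'];d=np.load('top0.npz')['d'];c=get_calibration('top')
m=wood(im);mo=cv2.morphologyEx(cv2.morphologyEx(m,cv2.MORPH_CLOSE,np.ones((25,25))),cv2.MORPH_OPEN,cv2.getStructuringElement(2,(31,31)))
k=max(cv2.findContours(mo,0,1)[0],key=cv2.contourArea)[:,0]
P=np.array([ray(c,*p,.036)[:2] for p in k]);(cx,cy),r=cv2.minEnclosingCircle(P.astype(np.float32))
A=np.c_[2*P,np.ones(len(P))];s=np.linalg.lstsq(A,(P**2).sum(1),rcond=None)[0];print('disc',cx,cy,r,'fit',s[:2],np.sqrt(s[2]+s[0]**2+s[1]**2))
print(ray(c,343,184,.09),'post guess')
C=s[:2];print(lugs(im,C))
# pointer: dark bluish px
h=im.astype(int);g=h.sum(2);pm=(g<190)&(h[...,2]>=h[...,0]);pm[:225]=0;pm[275:]=0;pm[:,:295]=0;pm[:,345:]=0
v,u=np.nonzero(pm);Q=np.array([ray(c,a,b,.008)[:2] for a,b in zip(u,v)])-C
rr=np.hypot(*Q.T);print('ptr n',len(Q),'rmax',rr.max(),'mean ang',np.degrees(np.arctan2(*Q.mean(0)[::-1])),[ (round(a,3),round(np.degrees(np.arctan2(*Q[(rr>a)&(rr<a+.02)].mean(0)[::-1])),1)) for a in (.17,.19,.21,.225)])
for n,u,v,z in(('tall',352,156,.17),('lidA',324,170,.112),('lidB',368,184,.112),('lidC',351,206,.112),('lidD',323,197,.112),('wa',262,185,.03),('wb',399,236,.03)):
    p=ray(c,u,v,z)[:2];q=p-C;zz=c['R'].T@(d[v,u]*np.array([(u-c['cx'])/c['fx'],(v-c['cy'])/c['fy'],1])-c['t'])
    print(n,p.round(3),'r',np.hypot(*q).round(3),'ang',np.degrees(np.arctan2(q[1],q[0])).round(1),'depthpt',zz.round(3))
x=cv2.resize(im[120:275,245:425],None,fx=4,fy=3.8,interpolation=2)[:600];x=cv2.resize(np.clip(x*1.6,0,255).astype(np.uint8),(696,600));cv2.imwrite('pics/c0.png',x[:,:,::-1])
E
```

```text
disc 0.5974076986312866 -0.07212047278881073 0.1386604905128479 fit [ 0.59421315 -0.06684794] 0.1296767136128701
[ 0.59522598 -0.06245741  0.09      ] post guess
(np.float64(16.157359083431395), [(np.float64(16.2), 50), (np.float64(88.2), 55), (np.float64(160.2), 54), (np.float64(-127.8), 45), (np.float64(-55.8), 42)], np.float64(2.0570767693813923), np.float64(0.17763235652655843))
ptr n 183 rmax 0.2417830020155281 mean ang 153.49307923354087 [(0.17, np.float64(153.8)), (0.19, np.float64(154.0)), (0.21, np.float64(154.3)), (0.225, np.float64(154.1))]
tall [ 0.658 -0.084] r 0.066 ang -14.9 depthpt [ 0.658 -0.084  0.169]
lidA [ 0.633 -0.008] r 0.071 ang 57.0 depthpt [ 0.633 -0.008  0.113]
lidB [ 0.59  -0.132] r 0.066 ang -93.3 depthpt [ 0.59  -0.132  0.113]
lidC [ 0.528 -0.083] r 0.068 ang -166.7 depthpt [ 0.528 -0.083  0.109]
lidD [ 0.555 -0.004] r 0.074 ang 122.1 depthpt [ 0.554 -0.004  0.114]
wa [0.606 0.183] r 0.25 ang 87.3 depthpt [0.604 0.181 0.041]
wb [ 0.445 -0.231] r 0.222 ang -132.3 depthpt [ 0.444 -0.229  0.04 ]
```

View pics/c0.png

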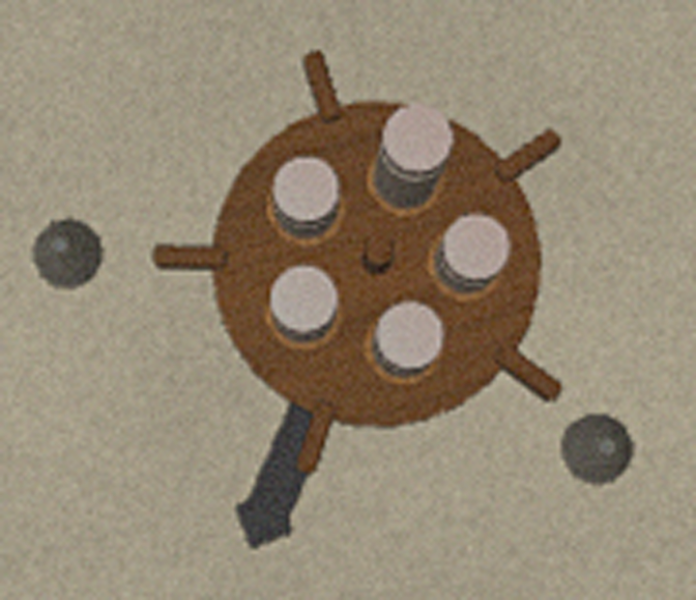

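The crop confirms the layout: the pointer lies at about 154°, the tall jar at about -18°, and the lugs at about 16+72k°. So the table needs about +173° CCW, done as two sweeps on the right-hand side. I'll move in with the fingers shut.

Request:
step_arm(rows=[0.02,-0.013,0,0,0,0.035,-0.023,0,0,0,0.035,-0.023,0,0,0,0.035,-0.023,0,0,0,0.035,-0.023,0,0,0,0.035,-0.023,0,0,0,0.035,-0.023,0,0,0,0.035,-0.023,0,0,0,0.035,-0.023,0,0,0,0.035,-0.023,0,0,0])

```text
time_s: 1.1
eef_pos: [0.4478, -0.1941, 0.2312]
tool_rot: [0.98, 0.2, -0.0, -0.0]
wrist_force: [0.4, -0.2, 0.9]
grip_width: -0.0
grasp_force: 0.0
```

Request:
step_arm(rows=[0.02,-0.016,0,0.13,0,0,0,0,0.13,0,0,0,0,0.13,0,0,0,0,0.13,0,0,0,0,0.13,0,0,0,0,0.13,0,0,0,0,0.13,0,0,0,0,0.13,0,0,0,0,0.13,0,0,0,0,0.13,0])

```text
time_s: 2.1
eef_pos: [0.4592, -0.1731, 0.2312]
tool_rot: [0.9, -0.437, -0.0, -0.0]
wrist_force: [-0.1, 0.2, -0.8]
grip_width: 0.0001
grasp_force: 0.0
```

```bash
cat >> h.py <<'E'
def state(C):
    o=get_obs();x,y,z,w=o['tool_rot'];p=o['eef_pos'];q=p[:2]-C
    print('t',round(o['time_s'],2),'tcp',p.round(4),'r',np.hypot(*q).round(4),'ang',np.degrees(np.arctan2(q[1],q[0])).round(1),'yaw',round(float(np.degrees(2*np.arctan2(y,x))),1),'q7',o['q'][6].round(2),'F',o['wrist_force'].round(1),'w',round(float(o['grip_width']),3))
E
python3 - <<'E'
from h import *
from scipy.optimize import least_squares
im=np.load('top0.npz')['im'];c=get_calibration('top')
v,u=np.nonzero(wood(im));P=np.array([ray(c,a,b,.046)[:2] for a,b in zip(u,v)])
C=np.array([.5945,-.063])
for _ in range(3):
    q=P-C;r=np.hypot(*q.T);S=q[(r>.14)&(r<.18)]
    f=lambda x:(lambda a,rr:rr*np.radians((a-x[2]+36)%72-36))(np.degrees(np.arctan2(S[:,1]-x[1],S[:,0]-x[0])),np.hypot(S[:,0]-x[0],S[:,1]-x[1]))
    s=least_squares(f,[0,0,16],loss='soft_l1',f_scale=.005).x;C=C+s[:2]
print('C from lugs',C,s[2]);print(lugs(im,C))
h=im.astype(int);pm=(h.sum(2)<190)&(h[...,2]>=h[...,0]);pm[:225]=0;pm[275:]=0;pm[:,:295]=0;pm[:,345:]=0
v,u=np.nonzero(pm);Q=np.array([ray(c,a,b,.008)[:2] for a,b in zip(u,v)]);rr=np.hypot(*(Q-C).T)
for a in(.19,.2,.21,.22,.23):
    q=Q[(rr>a)&(rr<a+.015)]-C;print(a,np.degrees(np.arctan2(*q.mean(0)[::-1])).round(1),len(q))
print('rmax',rr.max(), 'tall',np.degrees(np.arctan2(-.084-C[1],.658-C[0])))
state(C)
E
```

```text
C from lugs [ 0.59476738 -0.06159432] 16.20900505150016
(np.float64(16.21210211485746), [(np.float64(16.2), 47), (np.float64(88.2), 46), (np.float64(160.2), 53), (np.float64(-127.8), 51), (np.float64(-55.8), 47)], np.float64(1.5179191454300829), np.float64(0.17467932192721441))
0.19 155.9 32
0.2 155.5 32
0.21 155.8 35
0.22 155.7 25
0.23 155.3 10
rmax 0.2400566360728261 tall -19.511142960725813
t 2.1 tcp [ 0.4592 -0.1731  0.2312] r 0.1755 ang -140.6 yaw -51.8 q7 -1.8 F [-0.1  0.2 -0.8] w 0.0
```

Request:
step_arm(rows=[-0.007,-0.0175,0,0.02,0,0,0,0.02,0,0,0,0,0.03,0,0,0,0,0.04,0,0,0,0,0.04,0,0,0,0,0.03,0,0,0,0,0.02,0,0,0,0,0.02,0,0,0,0,0,0,0])

```text
time_s: 3.0
eef_pos: [0.4676, -0.1565, 0.0294]
tool_rot: [0.896, -0.443, -0.002, 0.0]
wrist_force: [1.0, 0.5, -0.0]
grip_width: 0.0002
grasp_force: 0.0
```

Run:
```python
from h import *
state(np.array([.5948,-.0616]))
```

```text
t 3.0 tcp [ 0.4676 -0.1565  0.0294] r 0.1587 ang -143.3 yaw -52.6 q7 -1.68 F [ 1.   0.5 -0. ] w 0.0
```

Request:
step_arm(rows=[0.0032,0,0,-0.02,0,0.0032,0,0,-0.02,0,0.0032,0,0,-0.02,0,0.0032,0,0,-0.02,0,0.0032,0,0,-0.02,0,0.0032,0,0,-0.02,0,0.0032,0,0,-0.02,0,0.0032,0,0,-0.02,0,0.0048,0,0,-0.03,0,0.0048,0,0,-0.03,0])

```text
time_s: 4.0
eef_pos: [0.4928, -0.1827, 0.0313]
tool_rot: [0.94, -0.341, -0.0, 0.0]
wrist_force: [-0.3, 0.9, 0.3]
grip_width: -0.0002
grasp_force: 0.4
```

Request:
step_arm(rows=[0.0063,0,0,-0.04,0,0.0063,0,0,-0.04,0,0.0063,0,0,-0.04,0,0.0063,0,0,-0.04,0,0.0063,0,0,-0.04,0,0.0063,0,0,-0.04,0,0.0063,0,0,-0.04,0,0.0063,0,0,-0.04,0,0.0063,0,0,-0.04,0,0.0063,0,0,-0.04,0])

```text
time_s: 5.0
eef_pos: [0.5474, -0.2137, 0.0313]
tool_rot: [0.989, -0.147, -0.0, 0.0]
wrist_force: [-1.5, -0.1, 0.4]
grip_width: 0.0001
grasp_force: 0.4
```

Run:
```python
from h import *
C=np.array([.5948,-.0616])
state(C);im,d=camera('top');print(lugs(im,C))
cv2.imwrite('pics/t1.png',np.clip(cv2.resize(im[110:280,230:430],(700,595))*1.6,0,255).astype(np.uint8)[:,:,::-1])
```

```text
t 5.0 tcp [ 0.5474 -0.2137  0.0313] r 0.1593 ang -107.3 yaw -16.9 q7 -1.33 F [-1.5 -0.1  0.4] w 0.0
(np.float64(-29.19929471760836), [(np.float64(-29.2), 45), (np.float64(42.8), 49), (np.float64(114.8), 48), (np.float64(-173.2), 48), (np.float64(-101.2), 0)], np.float64(1.514747212588171), np.float64(0.17355632578786268))
```

View pics/t1.png

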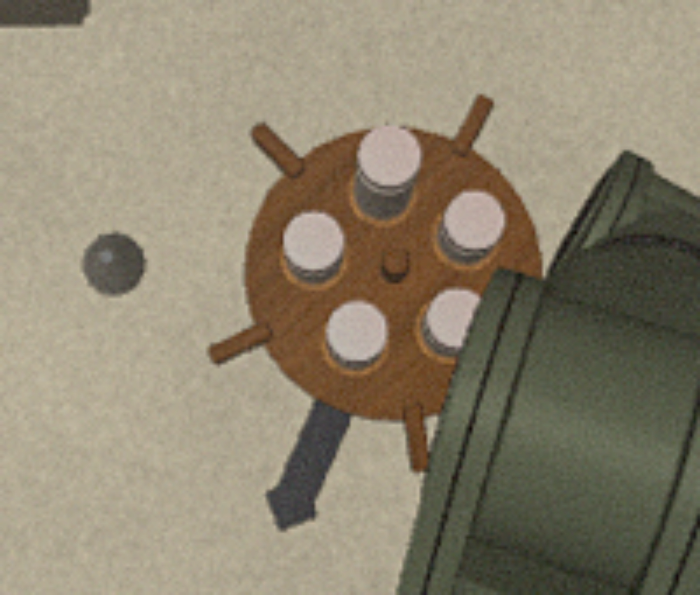

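The crop shows the table turning with the fingertip (the lug is now at -101°), with all five jars standing. I'll continue the sweep.

Request:
step_arm(rows=[0.0063,0,0,-0.04,0,0.0063,0,0,-0.04,0,0.0063,0,0,-0.04,0,0.0063,0,0,-0.04,0,0.0063,0,0,-0.04,0,0.0063,0,0,-0.04,0,0.0063,0,0,-0.04,0,0.0063,0,0,-0.04,0,0.0063,0,0,-0.04,0,0.0063,0,0,-0.04,0])

```text
time_s: 6.05
eef_pos: [0.6096, -0.2209, 0.0313]
tool_rot: [0.999, 0.052, -0.0, 0.0]
wrist_force: [-0.2, -0.9, -1.3]
grip_width: 0.0
grasp_force: 0.4
```

Request:
step_arm(rows=[0.0063,0,0,-0.04,0,0.0063,0,0,-0.04,0,0.0063,0,0,-0.04,0,0.0063,0,0,-0.04,0,0.0063,0,0,-0.04,0,0.0063,0,0,-0.04,0,0.0063,0,0,-0.04,0,0.0063,0,0,-0.04,0,0.0063,0,0,-0.04,0,0.0063,0,0,-0.04,0])

```text
time_s: 7.05
eef_pos: [0.6697, -0.2032, 0.0313]
tool_rot: [0.968, 0.25, 0.0, -0.0]
wrist_force: [-0.9, -1.0, -0.1]
grip_width: 0.0002
grasp_force: 0.5
```

Run:
```python
from h import *
C=np.array([.5948,-.0616])
state(C);im,d=camera('top');print(lugs(im,C))
```

```text
t 7.05 tcp [ 0.6697 -0.2032  0.0313] r 0.1602 ang -62.1 yaw 28.9 q7 -0.83 F [-0.9 -1.  -0.1] w 0.0
(np.float64(16.51527596050426), [(np.float64(16.5), 43), (np.float64(88.5), 49), (np.float64(160.5), 52), (np.float64(-127.5), 0), (np.float64(-55.5), 2)], np.float64(1.5323393007033794), np.float64(0.17398673123579875))
```

Request:
step_arm(rows=[0.0063,0,0,-0.04,0,0.0063,0,0,-0.04,0,0.0063,0,0,-0.04,0,0.0063,0,0,-0.04,0,0.0048,0,0,-0.03,0,0.0032,0,0,-0.02,0,0.0016,0,0,-0.01,0,0,0,0,0,0,-0.005,0,0,0,0,-0.005,0,0,0,0])

```text
time_s: 8.1
eef_pos: [0.69, -0.191, 0.0313]
tool_rot: [0.936, 0.353, -0.0, -0.0]
wrist_force: [0.6, 0.3, -0.3]
grip_width: -0.0001
grasp_force: 0.0
```

Request:
step_arm(rows=[0,0,-0.03,0,0,0,0,-0.04,0,0,0,0,-0.02,0,0,-0.008,0,0,0.05,0,-0.0158,0,0,0.1,0,-0.0158,0,0,0.1,0,-0.0158,0,0,0.1,0,-0.0158,0,0,0.1,0,-0.0158,0,0,0.1,0,-0.0158,0,0,0.1,0])

```text
time_s: 9.1
eef_pos: [0.5981, -0.235, 0.1215]
tool_rot: [0.999, 0.033, 0.0, 0.0]
wrist_force: [0.1, -0.2, 0.3]
grip_width: -0.0003
grasp_force: 0.0
```

Request:
step_arm(rows=[-0.0158,0,0,0.1,0,-0.0158,0,0,0.1,0,-0.0158,0,0,0.1,0,-0.0158,0,0,0.1,0,-0.0158,0,0,0.1,0,-0.0158,0,0,0.1,0,-0.008,0,0,0.05,0,0,0,0,0,0])

```text
time_s: 9.9
eef_pos: [0.4996, -0.2134, 0.1216]
tool_rot: [0.958, -0.286, -0.0, -0.0]
wrist_force: [0.1, 0.2, -0.2]
grip_width: -0.0003
grasp_force: 0.0
```

Run:
```python
from h import *
C=np.array([.5948,-.0616])
state(C);im,d=camera('top');print(lugs(im,C))
```

```text
t 9.9 tcp [ 0.4996 -0.2134  0.1216] r 0.1792 ang -122.1 yaw -33.2 q7 -1.52 F [ 0.1  0.2 -0.2] w -0.0
(np.float64(29.309713120419854), [(np.float64(29.3), 44), (np.float64(101.3), 48), (np.float64(173.3), 48), (np.float64(-114.7), 0), (np.float64(-42.7), 44)], np.float64(1.448788099193667), np.float64(0.17387005544059078))
```

Request:
step_arm(rows=[-0.01,-0.01,0,0,0,-0.0095,-0.0115,0,0,0,0,0,0,0.1,0,0,0,0.02,0,0,0,0,0.03,0,0,0,0,0.03,0,0,0,0,0.01,0,0,0,0,0,0,0,0,0,0,0,0])

```text
time_s: 10.85
eef_pos: [0.4962, -0.1847, 0.0323]
tool_rot: [0.943, -0.332, 0.0, -0.0]
wrist_force: [-0.0, -0.3, 0.3]
grip_width: -0.0002
grasp_force: 0.0
```

Request:
step_arm(rows=[0.0032,0,0,-0.02,0,0.0032,0,0,-0.02,0,0.0032,0,0,-0.02,0,0.0032,0,0,-0.02,0,0.0032,0,0,-0.02,0,0.0032,0,0,-0.02,0,0.0032,0,0,-0.02,0,0.0032,0,0,-0.02,0,0.0048,0,0,-0.03,0,0.0048,0,0,-0.03,0])

```text
time_s: 11.85
eef_pos: [0.5255, -0.2043, 0.0313]
tool_rot: [0.974, -0.226, -0.0, -0.0]
wrist_force: [-0.9, -0.1, 0.1]
grip_width: -0.0003
grasp_force: 0.4
```

Request:
step_arm(rows=[0.0063,0,0,-0.04,0,0.0063,0,0,-0.04,0,0.0063,0,0,-0.04,0,0.0063,0,0,-0.04,0,0.0063,0,0,-0.04,0,0.0063,0,0,-0.04,0,0.0063,0,0,-0.04,0,0.0063,0,0,-0.04,0,0.0063,0,0,-0.04,0,0.0063,0,0,-0.04,0])

```text
time_s: 12.85
eef_pos: [0.5859, -0.2214, 0.0313]
tool_rot: [1.0, -0.027, -0.0, -0.0]
wrist_force: [-1.0, 0.8, -0.5]
grip_width: -0.0001
grasp_force: 0.4
```

Run:
```python
from h import *
C=np.array([.5948,-.0616])
state(C);im,d=camera('top');print(lugs(im,C))
```

```text
t 12.85 tcp [ 0.5859 -0.2214  0.0313] r 0.16 ang -93.2 yaw -3.1 q7 -1.22 F [-1.   0.8 -0.5] w -0.0
(np.float64(-15.091534745617073), [(np.float64(-15.1), 43), (np.float64(56.9), 49), (np.float64(128.9), 49), (np.float64(-159.1), 21), (np.float64(-87.1), 0)], np.float64(1.5197994782384017), np.float64(0.17349602829287092))
```

Request:
step_arm(rows=[0.0063,0,0,-0.04,0,0.0063,0,0,-0.04,0,0.0063,0,0,-0.04,0,0.0063,0,0,-0.04,0,0.0063,0,0,-0.04,0,0.0063,0,0,-0.04,0,0.0063,0,0,-0.04,0,0.0063,0,0,-0.04,0,0.0063,0,0,-0.04,0,0.0063,0,0,-0.04,0])

```text
time_s: 13.9
eef_pos: [0.648, -0.2135, 0.0313]
tool_rot: [0.985, 0.172, -0.0, -0.0]
wrist_force: [-1.3, 0.3, -0.1]
grip_width: -0.0001
grasp_force: 0.4
```

Request:
step_arm(rows=[0.0063,0,0,-0.04,0,0.0063,0,0,-0.04,0,0.0063,0,0,-0.04,0,0.0063,0,0,-0.04,0,0.0063,0,0,-0.04,0,0.0063,0,0,-0.04,0,0.0063,0,0,-0.04,0,0.0048,0,0,-0.03,0,0.0032,0,0,-0.02,0,0.0016,0,0,-0.01,0])

```text
time_s: 14.9
eef_pos: [0.6948, -0.1882, 0.0313]
tool_rot: [0.942, 0.335, 0.0, -0.0]
wrist_force: [-0.1, -1.3, 1.0]
grip_width: -0.0002
grasp_force: 0.4
```

Request:
step_arm(rows=[0,0,0,0,0,-0.01,0,0,0,0,0,0,-0.03,0,0,0,0,-0.04,0,0,0,0,-0.02,0,0,-0.008,0,0,0.05,0,-0.0158,0,0,0.1,0,-0.0158,0,0,0.1,0,-0.0158,0,0,0.1,0,-0.0158,0,0,0.1,0])

```text
time_s: 15.9
eef_pos: [0.6242, -0.2294, 0.1214]
tool_rot: [0.994, 0.113, 0.0, 0.0]
wrist_force: [0.0, -0.4, 0.0]
grip_width: 0.0003
grasp_force: 0.0
```

Request:
step_arm(rows=[-0.0158,0,0,0.1,0,-0.0158,0,0,0.1,0,-0.0158,0,0,0.1,0,-0.0158,0,0,0.1,0,-0.0158,0,0,0.1,0,-0.0158,0,0,0.1,0,-0.0158,0,0,0.1,0,-0.0158,0,0,0.1,0,-0.008,0,0,0.05,0,0,0,0,0,0])

```text
time_s: 16.9
eef_pos: [0.4955, -0.2096, 0.1216]
tool_rot: [0.952, -0.305, -0.0, -0.0]
wrist_force: [0.2, -0.5, -0.0]
grip_width: -0.0
grasp_force: 0.0
```

Run:
```python
from h import *
C=np.array([.5948,-.0616])
state(C);im,d=camera('top');print(lugs(im,C))
```

```text
t 16.9 tcp [ 0.4955 -0.2096  0.1216] r 0.1782 ang -123.9 yaw -35.5 q7 -1.58 F [ 0.2 -0.5 -0. ] w -0.0
(np.float64(27.211800748119646), [(np.float64(27.2), 45), (np.float64(99.2), 49), (np.float64(171.2), 47), (np.float64(-116.8), 1), (np.float64(-44.8), 47)], np.float64(1.5033083307733537), np.float64(0.1747383667637033))
```

Request:
step_arm(rows=[-0.01,-0.01,0,0,0,-0.0103,-0.0104,0,0,0,0,0,0,0.1,0,0,0,0.02,0,0,0,0,0.03,0,0,0,0,0.03,0,0,0,0,0.01,0,0,0,0,0,0,0,0,0,0,0,0])

```text
time_s: 17.85
eef_pos: [0.4916, -0.1815, 0.0323]
tool_rot: [0.936, -0.351, 0.0, -0.0]
wrist_force: [-0.5, -0.2, 0.2]
grip_width: 0.0
grasp_force: 0.0
```

Request:
step_arm(rows=[0.0032,0,0,-0.02,0,0.0032,0,0,-0.02,0,0.0032,0,0,-0.02,0,0.0032,0,0,-0.02,0,0.0032,0,0,-0.02,0,0.0032,0,0,-0.02,0,0.0032,0,0,-0.02,0,0.0032,0,0,-0.02,0,0.0032,0,0,-0.02,0,0.0032,0,0,-0.02,0])

```text
time_s: 18.85
eef_pos: [0.5172, -0.2005, 0.0313]
tool_rot: [0.967, -0.255, -0.0, -0.0]
wrist_force: [-0.3, 0.6, 0.5]
grip_width: 0.0002
grasp_force: 0.4
```

Request:
step_arm(rows=[0.0032,0,0,-0.02,0,0.0032,0,0,-0.02,0,0.0032,0,0,-0.02,0,0.0032,0,0,-0.02,0,0.0032,0,0,-0.02,0,0.0032,0,0,-0.02,0,0.0032,0,0,-0.02,0,0.0032,0,0,-0.02,0,0.0016,0,0,-0.01,0,0,0,0,0,0])

```text
time_s: 19.85
eef_pos: [0.5419, -0.2121, 0.0313]
tool_rot: [0.985, -0.173, 0.0, -0.0]
wrist_force: [-0.9, 0.1, -0.8]
grip_width: -0.0003
grasp_force: 0.0
```

Run:
```python
from h import *
C=np.array([.5948,-.0616]);c=get_calibration('top')
state(C);im,d=camera('top');print(lugs(im,C))
# tall jar lid from depth, pointer line
v,u=np.mgrid[:400,:640];X=np.stack([(u-c['cx'])/c['fx']*d,(v-c['cy'])/c['fy']*d,d],-1)-c['t'];X=X@c['R']
q=X[...,:2]-C;r=np.hypot(q[...,0],q[...,1]);m=(X[...,2]>.155)&(X[...,2]<.18)&(r<.1)&(r>.035)&(im.min(2)>110);p=q[m].mean(0);print('tall',m.sum(),np.hypot(*p),np.degrees(np.arctan2(p[1],p[0])))
h=im.astype(int);pm=(h.sum(2)<190)&(h[...,2]>=h[...,0]);pm[:225]=0;pm[275:]=0;pm[:,:295]=0;pm[:,345:]=0
vv,uu=np.nonzero(pm);Q=np.array([ray(c,a,b,.008)[:2] for a,b in zip(uu,vv)])-C;rr=np.hypot(*Q.T);a=np.degrees(np.arctan2(Q[:,1],Q[:,0]))
for lo in(.14,.16,.18,.2,.22):s=(rr>lo)&(rr<lo+.02);print(lo,s.sum(),a[s].mean().round(1),(a[s].min()+a[s].max()).round(1)/2)
w=cv2.fitLine(Q[(rr>.15)&(rr<.215)].astype(np.float32),cv2.DIST_HUBER,0,.01,.01).ravel();print('line',np.degrees(np.arctan2(w[1],w[0]))%180)
cv2.imwrite('pics/t2.png',np.clip(cv2.resize(im[110:280,230:430],(700,595))*1.6,0,255).astype(np.uint8)[:,:,::-1])
```

```text
t 19.85 tcp [ 0.5419 -0.2121  0.0313] r 0.1595 ang -109.4 yaw -19.9 q7 -1.42 F [-0.9  0.1 -0.8] w -0.0
(np.float64(-31.24693468867677), [(np.float64(-31.2), 43), (np.float64(40.8), 47), (np.float64(112.8), 49), (np.float64(-175.2), 52), (np.float64(-103.2), 0)], np.float64(1.4702203996452101), np.float64(0.1738776683998506))
tall 36 0.06880557873304965 146.29142568157525
0.14 42 156.0 156.2
0.16 39 155.7 155.6
0.18 43 155.1 155.3
0.2 44 155.7 155.6
0.22 28 155.7 155.95
line 155.37782
```

View pics/t2.png

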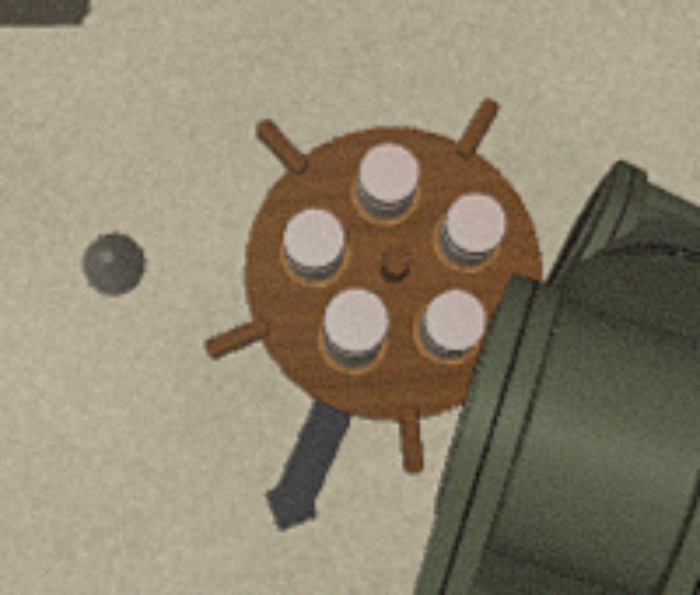

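The tall jar at (355,318) in the crop is now close to the pointer. By the lugs it stands at 148.8° against the pointer's 155.6°, so 6.8° remain.

Request:
step_arm(rows=[0.0024,0,0,-0.015,0,0.0032,0,0,-0.02,0,0.0032,0,0,-0.02,0,0.0032,0,0,-0.02,0,0.0024,0,0,-0.015,0,0.0024,0,0,-0.015,0,0.0016,0,0,-0.01,0,0.0006,0,0,-0.004,0,0,0,0,0,0])

```text
time_s: 20.8
eef_pos: [0.5599, -0.2176, 0.0313]
tool_rot: [0.993, -0.114, 0.0, -0.0]
wrist_force: [-0.2, -0.4, 0.6]
grip_width: 0.0001
grasp_force: 0.0
```

Run:
```python
from h import *
C=np.array([.5948,-.0616])
state(C);im,d=camera('top');print(lugs(im,C))
```

```text
t 20.8 tcp [ 0.5599 -0.2176  0.0313] r 0.1599 ang -102.6 yaw -13.1 q7 -1.35 F [-0.2 -0.4  0.6] w 0.0
(np.float64(-24.494298500284458), [(np.float64(-24.5), 43), (np.float64(47.5), 46), (np.float64(119.5), 50), (np.float64(-168.5), 47), (np.float64(-96.5), 0)], np.float64(1.4736093080806831), np.float64(0.1737296103949303))
```

Now at 155.5°. I'll back off, lift, and move clear to check.

Request:
step_arm(rows=[-0.005,0,0,0,0,-0.008,0,0,0,0,0,0,-0.02,0,0,0,0,-0.04,0,0,0,0,-0.05,0,0,0,0,-0.05,0,0,0,0,-0.03,0,0,-0.02,0.03,0,0,0,-0.02,0.035,0,0,0,-0.02,0.035,0,0,0])

```text
time_s: 21.85
eef_pos: [0.4646, -0.299, 0.2215]
tool_rot: [0.993, -0.114, 0.0, 0.0]
wrist_force: [-0.2, -0.4, 0.1]
grip_width: 0.0002
grasp_force: 0.0
```

Request:
step_arm(rows=[-0.02,0.035,0,0,0,-0.02,0.035,0,0,0,-0.02,0.035,0,0,0,-0.02,0.035,0,0,0,-0.02,0.035,0,0,0,0,0,0,0,0,0,0,0,0,0])

```text
time_s: 22.55
eef_pos: [0.3283, -0.4461, 0.2212]
tool_rot: [0.993, -0.115, 0.0, -0.0]
wrist_force: [0.9, -0.2, 0.1]
grip_width: -0.0002
grasp_force: 0.0
```

Run:
```python
from h import *
C=np.array([.5948,-.0616]);c=get_calibration('top')
state(C);im,d=camera('top');print(lugs(im,C))
print('line check: tall jar lid centre predicted px')
h=(im.min(2)>115).astype(np.uint8);h[:140]=0;h[235:]=0;h[:,:305]=0;h[:,385:]=0
for k in cv2.findContours(h,0,1)[0]:
    if cv2.contourArea(k)>80:
        (u,v),r=cv2.minEnclosingCircle(k);zz=.17 if abs(u-331)<8 and abs(v-203)<12 else .112;p=ray(c,u,v,zz)[:2]-C;print((round(u),round(v)),round(r,1),zz,np.hypot(*p).round(3),np.degrees(np.arctan2(p[1],p[0])).round(1))
cv2.imwrite('pics/t3.png',np.clip(cv2.resize(im[110:280,230:430],(700,595))*1.6,0,255).astype(np.uint8)[:,:,::-1])
```

```text
t 22.55 tcp [ 0.3283 -0.4461  0.2212] r 0.4679 ang -124.7 yaw -13.2 q7 -0.85 F [ 0.9 -0.2  0.1] w -0.0
(np.float64(-24.5158271780307), [(np.float64(-24.5), 43), (np.float64(47.5), 47), (np.float64(119.5), 49), (np.float64(-168.5), 48), (np.float64(-96.5), 49)], np.float64(1.4945222906791669), np.float64(0.1737296103949303))
line check: tall jar lid centre predicted px
```

View pics/t3.png

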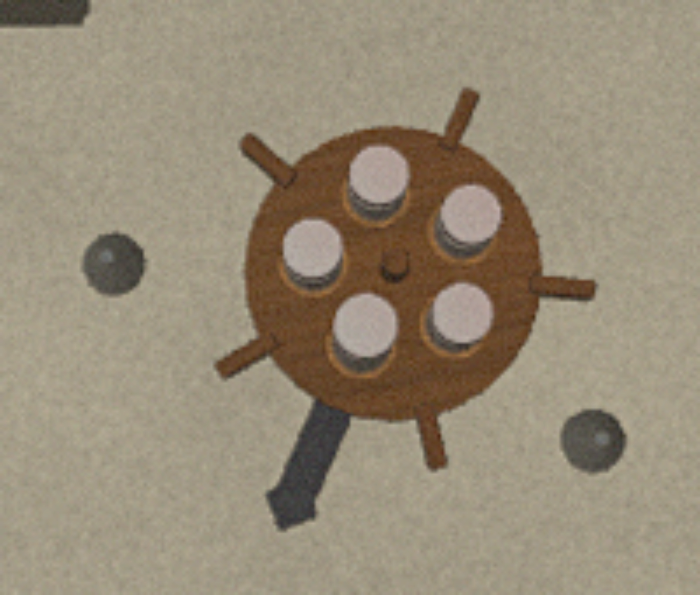

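The final view shows the tall jar at (365,325), in line with the pointer at about (290,525). The lugs either side are at 119.5° and 191.5°, so their midpoint is 155.5°. The jars are all standing and the weights have not moved.

```bash
python3 -c "
from bench import *
print(sign_off())"
```

```text
the job is handed in; nothing more can be done
None
```

The carousel is turned so the tall jar stands in line with the pointer (155.5° measured against the pointer's 155.6°), all five jars are standing, and the arm is clear; I handed the job in at about 22.6 s.

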